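# Check a contact grill's plate temperature with a hand-held surface probe

## Robot

A 7-joint arm with a two-finger parallel gripper is mounted at the origin on the work surface; the furniture and walls round the work are solid. World frame = base frame: x ahead of the robot, y to its left, z up, the work surface at z = 0. Lengths are in m, angles in degrees, forces in N, time in s.
With the tool pointing down it reaches from about 0.425 to 0.875 m from the base axis. Payload 4.7 kg.
Tool frame: the origin (TCP) lies at the very end of the fingers, on their centre line; the grasp point (between the pads) lies env.hold_point_z behind it (env.hold_point_z is the distance from the TCP to the grasp point, in m); z points along the fingers, y is the line along which they close (so a half turn about z gives the same grasp; the last joint's range is limited). The gripper opens to 87 mm and grips with 3 to 60 N. Pads are 19 mm wide; open, the fingers measure 117 mm over their backs; the gripper's body (75 mm by 190 mm) begins 51 mm behind the grasp point.
Start: joints at [70.193, 18.392, -4.016, 83.108, 1.295, 78.541, -3.26], TCP at [0.229, -0.608, 0.192] pointing down, gripper open.
Joint ranges: [-163.93, 163.93], [-17.29, 119.83], [-79.2, 71.16], [3.27, 140.29], [-89.18, 269.18], [5.43, 117.66], [-154.24, 154.24]. Speed limits (degrees/s): [147.25, 147.25, 180, 180, 180, 180, 180].

## Interface

Orientations are given as [roll, pitch, yaw] about the fixed x, y, z axes, in that order (R = Rz(yaw) Ry(pitch) Rx(roll)).
In Python, from cell import env gives the robot as it stands.
- The arm moves only by the shell command python3 -m jog 'ROWS' [FORCE]. ROWS is JSON, a list of rows, each an object with "dp": the shift along the tool's x, y, z in cm, a list of three; "twist": the turn about the tool's z in degrees; "fingers": the opening, from 0 (shut) to 1 (fully open). A call has 1 to 8 rows; each row is the pose to reach, as a shift and turn from the pose commanded when the call began, along the tool's axes at that moment; what a row does not reach only later rows make up. A row lasts 1/8 s, in which the tool goes at most 62.5 mm and 10.7 degrees, less where a joint would pass 70% of its speed; a pose out of reach is approached as far as the arm can. A call with a gripper value outside its range is refused whole. The fingers move at their own pace and stop on an object; FORCE is the grip in N (left out, the last holds). Time passes only in rows, so rows that repeat a pose let the fingers close. It gives the time, the measured TCP pose, the force, the opening and the grip force at its end, in the units of the state.
- env.get_obs(): the state, without advancing time (a new reading comes with each control period).
- env.read_camera(name): name is "side" or "top"; returns a dict with "pixels" (420x560x3 uint8, blue, green, red), "depth" (420x560 float32, m along the optical axis (not along the pixel's ray), 0 where there is no reading), "fx", "fy", "cx", "cy" (pixels), "k1" (the pictures are not rectified: a ray, as slopes to the right and down, at radius r is drawn at 1 + k1 r^2 times it, then the intrinsics apply), "rvec" (rotation vector, rad) and "tvec" (3), from world to camera coordinates, as OpenCV has them. Camera axes: x right, y down, z forward; pixel columns grow to the right and rows downward; lengths in m; the calibration is good to about 2 mm. A picture is of the moment at which its call begins.
- env.sign_off(): hands the job in; it is judged then, once.
The state is a dict: "time_s": time; "qpos": joint angles; "joint_velocities": joint speeds; "effort": joint torques, N m; "tool_pos": TCP position; "tool_rot": TCP orientation; "force": force on the tool from outside, world axes, zero at the start; "wrist_torque": the same for the moment, N m; "grip_width": finger opening in m; "grasp_force": force on a finger pad.
Only numpy, scipy, OpenCV 4.12 (cv2) and the standard library are available. Lean on these libraries where they do the work, as an engineer would, in place of code of your own. Each camera call takes 0.05 s, during which the arm holds its last target. There are 200 camera calls.

## Task

Check the contact grill's thermostat: swing the grill's lid up until it stands open by itself, draw the surface thermometer out of its stand, and hold its little spring foot inside the white ring in the middle of the sloping lower plate, with the thermometer square to the plate (not plumb) and pressed lightly, so that the foot springs in about half way without bottoming. Keep it still there for three seconds so that the reading settles, and finish still holding it in place. Leave the other kitchen things where they stand.

Things in the scene. Friction and masses are not known exactly. Their poses are not given: they have to be found in the camera images.
- grill_lid (a joint): steel-coloured grill lid (180 x 225 x 45 mm, 0.45 kg) on a stiff level hinge along its far edge: 0 shut (parallel to the sloping plate), grows as it opens, stop at 1.92 rad. Stays at any angle it is left at; lifting it at the bar takes about 5 N. Upright at about 1.7 rad, counts as open beyond 1.4. Starts shut or up to 0.2 rad ajar
- lid_bar (a point): centre of the lid's black round handle bar, 16 mm thick, 120 mm clear between its arms, parallel to the hinge, 42 mm clear in front of the lid's edge. Its axis circles the hinge axis at 238 mm. Can be pinched from above, one finger in front and one behind; it may turn between the fingers. Axes turn with the lid
- lid_hinge (a point): centre of the lid's hinge axis, at the rear of the grill, 0.11 m above the worktop; axes as grill_spot (y along the hinge)
- grill_spot (a point): middle of the white ring (28 mm inside, 34 mm outside, flat print) on the dark flat lower plate (155 x 190 mm), 72 mm above the worktop, hidden until the lid is open. z is the plate's normal: the plate slopes 0.14 rad (8 degrees) down to the front, so z leans 8 degrees towards the front (bar side). x points up the slope to the hinge, y along the hinge. Grill fixed
- probe: surface thermometer, 0.12 kg: white flat-sided handle 30 mm (x) by 22 mm (y), blue cap, display on -x; blue collar 37 mm across; below it an 18 mm spigot and a steel stem with sprung foot. Origin on its axis at the collar's underside, z up along the handle (handle z = 8 to 97 mm, foot tip z = -95 mm). Starts upright in the stand, collar on its mouth; grip from above, lift over 100 mm to clear
- probe_tip (a point): centre of the underside of the probe's copper-coloured foot, a disc 12 mm across; axes as probe
- probe_foot (a joint): how far the sprung foot is pushed up into the stem, in m: 0 free, 0.010 bottomed; about 0.8 N to start, plus 0.4 N per mm (2.8 N at 5 mm)
- stand: fixed counter stand for the probe: black round base 88 mm across with a steel tube 35 mm across, 110 mm high, bore 21 mm; origin at the centre of its underside, z up
- herb_jar: spice jar with black cap and dark label, 41 mm across, 105 mm high; origin at the centre of its underside; to be left alone
- spice_jar: spice jar with black cap and blue label, 41 mm across, 105 mm high; origin at the centre of its underside; to be left alone
- salt_shaker: small glass salt shaker with grey cap, 44 mm across, 90 mm high; origin at the centre of its underside; to be left alone
- food_tin: green and gold food tin, 75 mm across, 58 mm high; origin at the centre of its underside; to be left alone
- tumbler: clear drinking glass, 81 mm across, 93 mm high, on a chequered coaster; origin at the centre of its underside; to be left alone
There are look-alikes about, which are no part of the job. Leave any green, pink or purple look-alike of the probe alone.

How it is judged (in metres and radians):
On the way, in this order (a step that is already met when the one before it is completed fails the run):
1. the lid stands open by itself, out of the gripper (value of joint grill_lid above 1.4 rad and contact force between the fingers and grill below 0.1 N), for 0.3 s.
2. the probe is drawn clear of its stand, held in the fingers (z of probe_tip in the frame of stand above 0.111 m and contact force between the fingers and probe above 1 N and contact force between probe and grill below 0.1 N), for 0.1 s.
3. the foot rests in the ring, the probe square to the plate and lightly pressed, for two and a half seconds (distance between probe_tip and grill_spot below 0.008 m and angle between the z axis of probe and the z axis of grill_spot, either way round below 0.087 rad and value of joint probe_foot between 0.002 and 0.0085 m and contact force between probe and grill between 0.8 and 7 N and contact force between the fingers and probe above 1 N and contact force between probe and stand below 0.1 N and value of joint grill_lid above 1.4 rad and linear speed of probe below 0.015 m/s), for 2.5 s.
At the end, for the whole second after the job is handed in: Ends with the fingers holding the probe: foot within 8 mm of the ring's centre, axis within 5 degrees (0.087 rad) of the plate's normal, foot sprung in 2 to 8.5 mm, 0.8 to 7 N on the plate, clear of the stand, still (under 15 mm/s), lid open past 1.4 rad (all of step 3); the arm keeps its last pose, push and grip.
It fails at once if the probe is pushed hard against the grill (over 15 N) (contact force between probe and grill above 15 N).
It fails at once if one of the other kitchen things is moved more than 25 mm (distance of any of herb_jar, spice_jar, salt_shaker, food_tin, tumbler from where it was at the start of the episode above 0.025 m).
It also fails if it takes over 62 s, if anything falls off the work surface, if the arm or the gripper's body presses on something with over 40 N, if the wrist force passes 120 N, or if a joint passes its speed limit or range.

## Working session

There is one attempt and no reset: what is moved stays moved. The work goes in short steps, Python scripts to look and compute and a shell command to move; the robot and the scene stay as the last step left them, time stands still between calls to the robot, and variables do not carry over. Pictures are saved under pics/ and viewed, at most 10 in all, crops included, and the job is handed in when it is done.

```bash
mkdir -p pics; ls
python3 - <<'E'
from cell import env
import cv2
o=env.get_obs()
print({k:(v if not hasattr(v,'round') else v) for k,v in o.items()}, env.hold_point_z)
for n in ("side","top"):
    c=env.read_camera(n); cv2.imwrite(f"pics/{n}0.png",c["pixels"])
    print(n,[c[k] for k in("fx","fy","cx","cy","k1","rvec","tvec")])
E
```

```text
pics
{'time_s': 0.0, 'qpos': array([70.19436322, 18.43837267, -4.01580057, 83.17431542,  1.29546251,
       78.5405061 , -3.25985893]), 'joint_velocities': array([ 0.11701415,  0.0397922 ,  0.05263745,  0.02366586, -0.0205927 ,
        0.06072816,  0.07786097]), 'effort': array([ 4.55195513e-04, -4.91289890e+01, -4.03510798e-01, -3.12526703e+01,
       -6.38734270e-02,  4.39544418e-02,  1.82615640e-04]), 'tool_pos': array([ 0.22857653, -0.60783689,  0.19057453]), 'tool_rot': array([-1.79892075e+02,  6.09333557e-03,  2.06158679e+01]), 'force': array([-0.16424139, -0.46071153, -0.50884187]), 'wrist_torque': array([ 0.02738798, -0.02423874,  0.05148385]), 'grasp_force': 0.0, 'grip_width': 0.08735257409562487} 0.0187
side [408.8611563343411, 408.8611563343411, 281.0686403991583, 203.84409161524064, 0.039472100935421424, array([ 0.29297484, -2.5011588 ,  1.6342582 ]), array([0.45233201, 0.1392469 , 1.14828669])]
top [542.3896630782788, 542.3896630782788, 278.6435462389053, 207.1977787255492, -0.01769140014502294, array([ 2.16639385, -2.12645618,  0.11617459]), array([-0.00592805,  0.47870351,  1.43931296])]
```

View pics/side0.png

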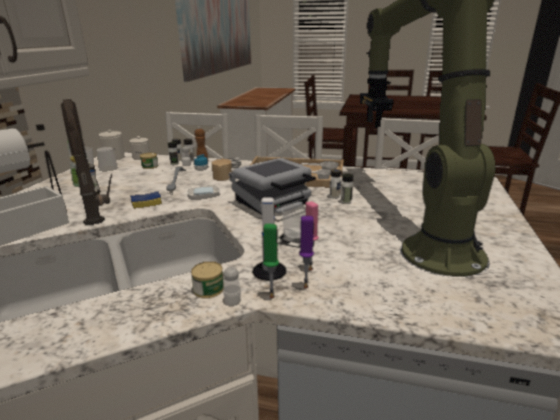

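View pics/top0.png

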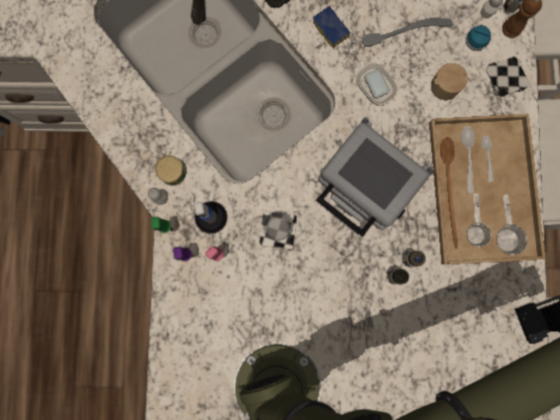

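The side view shows the white probe at (268,210), with a green look-alike at (270,245) in front of it, purple at (307,235) and pink at (312,215). In the top view the white probe is at (203,210) on the black base at (210,217). Green is at (160,225), purple at (182,254) and pink at (215,254). The grill is at (375,175) with its bar running from (320,190) to (370,232). The tumbler at (278,228) is a neighbour to avoid, as are the jars at (399,275) and (414,258).

Candidates for the probe: white (203,210), green (160,225), purple (182,254), pink (215,254). I choose the white one standing in the black-based stand.

```bash
cat > h.py <<'E'
import numpy as np, cv2
from cell import env
def cam(n):
    c=env.read_camera(n); c["K"]=np.array([[c["fx"],0,c["cx"]],[0,c["fy"],c["cy"]],[0,0,1.]])
    c["D"]=np.array([c["k1"],0,0,0.]); c["R"]=cv2.Rodrigues(np.array(c["rvec"]))[0]; c["t"]=np.array(c["tvec"]); return c
def slopes(c,uv): return cv2.undistortPoints(np.float64(uv).reshape(-1,1,2),c["K"],c["D"]).reshape(-1,2)
def ray(c,uv):
    s=slopes(c,uv); d=np.c_[s,np.ones(len(s))]@c["R"]; return -c["R"].T@c["t"],d   # origin, dirs
def onplane(c,uv,z):
    o,d=ray(c,uv); return o+d*((z-o[2])/d[:,2])[:,None]
def deproj(c,uv):
    uv=np.int32(uv).reshape(-1,2); z=c["depth"][uv[:,1],uv[:,0]]; o,d=ray(c,uv); return o+d*z[:,None]
def proj(c,P): return cv2.projectPoints(np.float64(P).reshape(-1,1,3),np.float64(c["rvec"]),c["t"],c["K"],c["D"])[0].reshape(-1,2)
def cloud(c,box=None):
    u,v=np.meshgrid(np.arange(560),np.arange(420)); uv=np.c_[u.ravel(),v.ravel()]
    P=deproj(c,uv); ok=c["depth"].ravel()>0; return P,ok,uv
E
python3 - <<'E'
from h import *
t=cam("top"); s=cam("side")
a=cv2.resize(t["pixels"][110:245,310:440],None,fx=4,fy=4,interpolation=cv2.INTER_CUBIC)
b=cv2.resize(t["pixels"][180:280,145:225],None,fx=4,fy=4,interpolation=cv2.INTER_CUBIC)
cc=cv2.resize(s["pixels"][185:305,215:335],None,fx=4,fy=4,interpolation=cv2.INTER_CUBIC)
H=540; pad=lambda i:cv2.copyMakeBorder(i,0,max(0,H-i.shape[0]),0,4,0)
im=np.hstack([pad(a),pad(b),pad(cc)]); print(im.shape); im=cv2.resize(im,None,fx=.58,fy=.58,interpolation=cv2.INTER_AREA); cv2.imwrite("pics/crop1.png",im)
# points
P,ok,uv=cloud(t)
R=lambda x:np.round(x,3).tolist()
for name,p in dict(bar=[(345,211)],lidtopcentre=[(375,175)],corners=[(367,125),(428,172),(385,223),(324,177)],jars=[(399,275),(414,258)],tum=[(278,228)],stand=[(222,217)],probe=[(203,209)]).items(): print(name,R(deproj(t,p)))
print("coaster z0",R(onplane(t,[(278,229)],0)))
# neutral bright mask: white probe in side view
px=s["pixels"].astype(int); m=(px.min(2)>120)&(np.ptp(px,axis=2)<25)
Ps,oks,uvs=cloud(s)
E
```

```text
(540, 1332, 3)
bar [[0.473, -0.178, 0.021]]
lidtopcentre [[0.552, -0.241, 0.134]]
corners [[0.683, -0.222, 0.129], [0.565, -0.379, 0.117], [0.431, -0.267, 0.13], [0.546, -0.113, 0.128]]
jars [[0.302, -0.307, 0.099], [0.345, -0.343, 0.107]]
tum [[0.423, 0.004, 0.017]]
stand [[0.451, 0.158, 0.013]]
probe [[0.449, 0.181, 0.202]]
coaster z0 [[0.422, 0.004, 0.0]]
```

View pics/crop1.png

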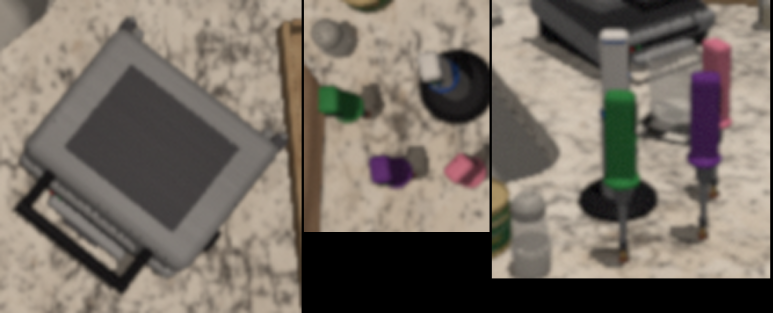

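The crop shows the white probe with its blue collar in the black-based stand (crop 432,65), so the choice holds. The green, purple and pink ones stand outside any stand. The bar runs from crop (20,207) to (122,287), which is top px (319,199) to (363,234), and the hinge stubs are at px (365,121) and (430,172).

Run:
```python
from h import *
t=cam("top"); s=cam("side")
R=lambda x:np.round(x,4).tolist()
P,ok,uv=cloud(t)
px=t["pixels"].reshape(-1,3).astype(int)
reg=ok&(uv[:,0]>312)&(uv[:,0]<376)&(uv[:,1]>180)&(uv[:,1]<242)
m=reg&(px.max(1)<45)&(P[:,2]>.06)
B=P[m]; print("dark pts",len(B))
line=np.array([(319,199),(362,233.)]); w=onplane(t,line,.11); d=(w[1]-w[0])[:2]; d/=np.linalg.norm(d); print("bar dir",R(d),np.degrees(np.arctan2(d[1],d[0])),R(w))
n=np.array([-d[1],d[0]])
q=B[:,:2]@n; k=np.abs(q-w[:,:2].mean(0)@n)<.02; B2=B[k]
print("bar z",R(np.percentile(B2[:,2],[10,50,90,98])),"n",len(B2)); 
c0=B2[:,:2].mean(0); U,S,V=np.linalg.svd(B2[:,:2]-c0); a=np.degrees(np.arctan2(V[0,1],V[0,0])); al=(B2[:,:2]-c0)@V[0]
print("svd",R(c0),a,R([al.min(),al.max()]),"mid",R(c0+V[0]*(al.min()+al.max())/2))
# lid top pts
r2=ok&(P[:,2]>.1)&(P[:,2]<.17)&(uv[:,0]>325)&(uv[:,0]<428)&(uv[:,1]>125)&(uv[:,1]<222)
L=P[r2]; c=L.mean(0); V=np.linalg.svd(L-c,full_matrices=False)[2]; print("lid n",R(V[2]),R(c))
rect=cv2.minAreaRect(np.float32(L[:,:2])); print("lidrect",rect)
print("stubs z.11",R(onplane(t,[(365.2,120.8),(429.8,171.6)],.11)), R(deproj(t,[(365,122),(429,171)])))
# probe
r3=ok&(uv[:,0]>185)&(uv[:,0]<228)&(uv[:,1]>190)&(uv[:,1]<235)&(P[:,2]>.17)
T=P[r3]; print("probe top",len(T),R(np.median(T,0)),R(np.percentile(T[:,2],[5,50,95])))
top=T[T[:,2]>np.percentile(T[:,2],50)-.006]; print(cv2.minAreaRect(np.float32(top[:,:2])),len(top))
# black base circle
gray=px.max(1); bm=((gray<50)&(uv[:,0]>185)&(uv[:,0]<235)&(uv[:,1]>195)&(uv[:,1]<240)).reshape(420,560).astype(np.uint8)
cs=max(cv2.findContours(bm,cv2.RETR_EXTERNAL,cv2.CHAIN_APPROX_NONE)[0],key=cv2.contourArea)
hull=cv2.convexHull(cs)[:,0]; wp=onplane(t,hull,.012); print("base",cv2.minEnclosingCircle(np.float32(wp[:,:2])))
# side: white handle
Ps,oks,us=cloud(s); sel=oks&(np.hypot(Ps[:,0]-.45,Ps[:,1]-.17)<.06)&(Ps[:,2]>.13)
print("side probe", sel.sum(),R(np.median(Ps[sel],0)),R(Ps[sel].min(0)),R(Ps[sel].max(0)))
for zz in np.arange(.1,.22,.01):
    k=sel&(abs(Ps[:,2]-zz)<.005)
    if k.any(): print(round(zz,3),R(Ps[k][:,:2].mean(0)),s["pixels"].reshape(-1,3)[k].mean(0).astype(int))
im=cv2.resize(t["pixels"][185:240,180:235],None,fx=10,fy=10,interpolation=cv2.INTER_CUBIC); cv2.imwrite("pics/stand.png",im)
```

```text
dark pts 383
bar dir [-0.613, -0.7901] -127.80719607708015 [[0.4916, -0.1017, 0.11], [0.4062, -0.2118, 0.11]]
bar z [0.1242, 0.1278, 0.1316, 0.1336] n 294
svd [0.4469, -0.1579] -127.57134268035502 [-0.0743, 0.0698] mid [0.4483, -0.1561]
lid n [-0.0136, 0.0094, 0.9999] [0.5502, -0.2373, 0.1357]
lidrect ((0.5377384424209595, -0.2266065776348114), (0.22545742988586426, 0.24729812145233154), 51.897789001464844)
stubs z.11 [[0.6998, -0.2201, 0.11], [0.5677, -0.386, 0.11]] [[0.6955, -0.219, 0.1139], [0.5691, -0.3838, 0.1107]]
probe top 142 [0.4486, 0.1891, 0.205] [0.1798, 0.205, 0.2107]
((0.45062097907066345, 0.19106341898441315), (0.02918480522930622, 0.02184254489839077), 16.8709774017334) 112
base ((0.4512188732624054, 0.18991506099700928), 0.04290922358632088)
side probe 326 [0.4479, 0.2008, 0.178] [0.4336, 0.1849, 0.1323] [0.4645, 0.2075, 0.2081]
0.13 [0.4611, 0.2021] [ 88 109  95]
0.14 [0.451, 0.2008] [ 98 115 107]
0.15 [0.448, 0.2004] [104 110 114]
0.16 [0.4481, 0.201] [105 109 113]
0.17 [0.4471, 0.2008] [102 107 111]
0.18 [0.4478, 0.2009] [101 105 110]
0.19 [0.4472, 0.2001] [ 98 102 107]
0.2 [0.4478, 0.2006] [122 120 122]
0.21 [0.4493, 0.1957] [166 173 181]
```

View pics/stand.png

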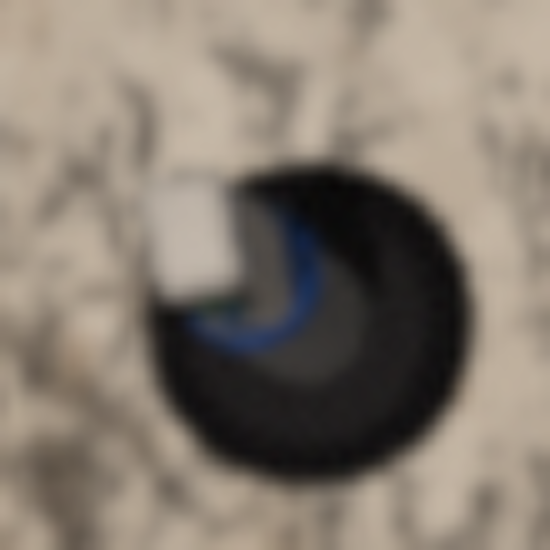

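The stand crop shows the white handle top at about (195,240) and the blue collar arc at (270,300). The handle's long side is nearly upright in the image, and the display edge is at (220,305). Next I work out the approach over the bar.

```bash
cat >> h.py <<'E'
from scipy.spatial.transform import Rotation as Ro
def go(p,yaw):
    "dp (cm, tool axes) and twist (deg) from the measured pose to TCP p, yaw"
    o=env.get_obs(); r=Ro.from_euler("xyz",o["tool_rot"],degrees=True)
    dp=r.inv().apply(np.array(p)-o["tool_pos"])*100
    tw=-((yaw-o["tool_rot"][2]+180)%360-180)
    print("dp",np.round(dp,2).tolist(),"twist",round(tw,1),"pos",np.round(o["tool_pos"],4).tolist(),"rot",np.round(o["tool_rot"],2).tolist(),"t",round(o["time_s"],2))
E
python3 -c "
from h import *
go([.448,-.157,.19],52.3)
# handle long-axis direction from the white top mask
t=cam('top'); px=t['pixels'][195:220,188:210].astype(int); m=(px.min(2)>160)&(np.ptp(px,axis=2)<30)
m=m.astype(np.uint8); n,l,st,ce=cv2.connectedComponentsWithStats(m); print(st)
"
```

```text
dp [36.41, -34.51, 0.15] twist -31.7 pos [0.2288, -0.6082, 0.1913] rot [-179.96, 0.0, 20.62] t 0.3
[[  0   0  22  25 509]
 [  8   9   6   9  41]]
```

```bash
python3 -m jog '[{"dp":[4.5,-4.3,0],"twist":-8,"fingers":0.55},{"dp":[9,-8.6,0],"twist":-16,"fingers":0.55},{"dp":[13.5,-12.9,0],"twist":-24,"fingers":0.55},{"dp":[18,-17.2,0],"twist":-31.7,"fingers":0.55},{"dp":[22.5,-21.5,0],"twist":-31.7,"fingers":0.55},{"dp":[27,-25.8,0],"twist":-31.7,"fingers":0.55},{"dp":[31.5,-30,0],"twist":-31.7,"fingers":0.55},{"dp":[36.4,-34.5,0],"twist":-31.7,"fingers":0.55}]'; python3 -m jog '[{"dp":[0,0,0],"twist":0,"fingers":0.55},{"dp":[0,0,0],"twist":0,"fingers":0.55}]'; python3 -c "
from h import *
go([.448,-.157,.104],52.3)
t=cam('top'); cv2.imwrite('pics/over.png',cv2.resize(t['pixels'][130:260,290:420],None,fx=4,fy=4,interpolation=cv2.INTER_CUBIC))"
```

```text
time_s: 1.35
tool_pos: [0.4469, -0.1593, 0.192]
tool_rot: [179.9, 0.0, 52.3]
force: [1.3, -1.1, -0.2]
grip_width: 0.0478
grasp_force: 0.0
time_s: 1.6
tool_pos: [0.446, -0.1615, 0.1917]
tool_rot: [180.0, 0.1, 52.3]
force: [0.2, 0.4, -0.3]
grip_width: 0.0482
grasp_force: 0.0
dp [0.49, -0.12, 8.77] twist 0.0 pos [0.446, -0.1615, 0.1917] rot [179.98, 0.05, 52.32] t 1.6
```

```bash
python3 -m jog '[{"dp":[0.2,-0.1,3],"twist":0,"fingers":0.55},{"dp":[0.5,-0.1,6],"twist":0,"fingers":0.55},{"dp":[0.5,-0.1,8.8],"twist":0,"fingers":0.55},{"dp":[0.5,-0.1,8.8],"twist":0,"fingers":0.55},{"dp":[0.5,-0.1,8.8],"twist":0,"fingers":0.0},{"dp":[0.5,-0.1,8.8],"twist":0,"fingers":0.0},{"dp":[0.5,-0.1,8.8],"twist":0,"fingers":0.0},{"dp":[0.5,-0.1,8.8],"twist":0,"fingers":0.0}]' 20
```

```text
time_s: 2.65
tool_pos: [0.4488, -0.1565, 0.1041]
tool_rot: [179.9, 0.0, 52.3]
force: [-0.3, 0.9, 0.4]
grip_width: 0.016
grasp_force: 0.0
```

Run:
```python
import numpy as np
r=23.8
p0=np.arcsin(.013/.238)
for p in np.linspace(p0,1.6,17): print(round(p,2), round(r*(np.cos(p0)-np.cos(p)),1), round(-r*(np.sin(p)-np.sin(p0)),1))
```

```text
0.05 0.0 -0.0
0.15 0.2 -2.3
0.25 0.7 -4.5
0.34 1.4 -6.7
0.44 2.2 -8.9
0.54 3.3 -10.9
0.63 4.6 -12.8
0.73 6.0 -14.6
0.83 7.7 -16.2
0.92 9.4 -17.7
1.02 11.3 -19.0
1.12 13.3 -20.1
1.21 15.4 -21.0
1.31 17.6 -21.7
1.41 19.9 -22.2
1.5 22.2 -22.4
1.6 24.5 -22.5
```

```bash
python3 -m jog '[{"dp":[0,0,0],"twist":0,"fingers":0},{"dp":[0,0,0],"twist":0,"fingers":0},{"dp":[0,0.1,-1.2],"twist":0,"fingers":0},{"dp":[0,0.2,-2.3],"twist":0,"fingers":0},{"dp":[0,0.7,-4.5],"twist":0,"fingers":0},{"dp":[0,1.4,-6.7],"twist":0,"fingers":0},{"dp":[0,1.4,-6.7],"twist":0,"fingers":0}]'
```

```text
time_s: 3.52
tool_pos: [0.4614, -0.1657, 0.173]
tool_rot: [179.7, -0.1, 52.3]
force: [-0.2, 0.8, -0.3]
grip_width: 0.0005
grasp_force: 0.0
```

Run:
```python
from h import *
t=cam('top'); s=cam('side')
a=cv2.resize(t['pixels'][120:250,300:430],None,fx=3,fy=3,interpolation=cv2.INTER_CUBIC)
b=cv2.resize(s['pixels'][110:240,210:340],None,fx=3,fy=3,interpolation=cv2.INTER_CUBIC)
cv2.imwrite('pics/miss.png',np.hstack([a,b]))
```

```text
(no output)
```

View pics/miss.png

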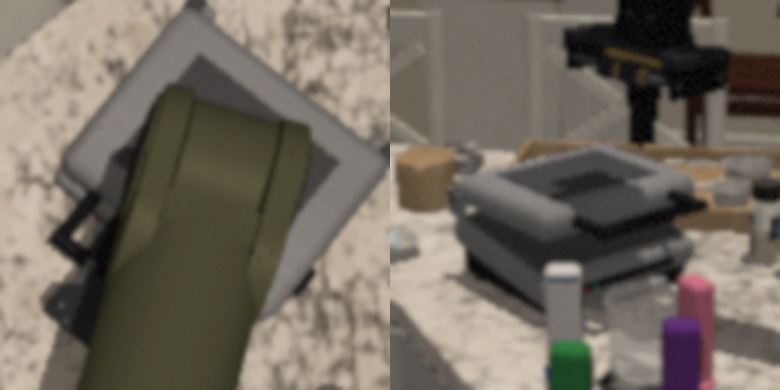

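The picture shows the fingers empty above the bar, which lies at side crop (580–705, 200–225). I measure the bar's height again from both views.

Run:
```python
from h import *
R=lambda x:np.round(x,4).tolist()
f=np.array([-.791,.612]); y=np.array([.612,.791]); h=np.array([.634,-.303])
for n in("top","side"):
    c=cam(n); P,ok,uv=cloud(c); px=c["pixels"].reshape(-1,3)
    a=(P[:,:2]-h)@f; b=(P[:,:2]-h)@y
    k=ok&(a>.15)&(a<.27)&(abs(b)<.09)&(P[:,2]>.06)&(P[:,2]<.168)&(px.max(1)<60)
    print(n,k.sum())
    for lo in np.arange(.16,.27,.01):
        q=k&(a>=lo)&(a<lo+.01)
        if q.sum()>2: print(round(lo,2),q.sum(),"z",R(np.percentile(P[q,2],[5,50,95])),"b",R(np.percentile(b[q],[5,95])))
    L=ok&(a>.03)&(a<.16)&(abs(b)<.09)&(P[:,2]>.10)&(P[:,2]<.2)&(px.max(1)>60)
    if n=="side" : print("lid slope z vs a",np.polyfit(a[L],P[L,2],1),L.sum())
    if n=="side":
        q=k&(abs(b)<.05)
        print("uv",uv[q].min(0),uv[q].max(0))
```

```text
top 203
0.16 5 z [0.1365, 0.1384, 0.1397] b [0.0594, 0.0686]
0.17 4 z [0.1341, 0.1375, 0.1405] b [0.0532, 0.0562]
0.18 26 z [0.1157, 0.1259, 0.1341] b [0.0486, 0.0744]
0.19 23 z [0.1182, 0.1243, 0.1289] b [0.0634, 0.0757]
0.2 18 z [0.1205, 0.125, 0.1313] b [0.0644, 0.0757]
0.21 18 z [0.1228, 0.1269, 0.1313] b [0.0651, 0.074]
0.22 14 z [0.1207, 0.1269, 0.1298] b [0.066, 0.0744]
0.23 45 z [0.124, 0.128, 0.1333] b [0.0457, 0.0744]
0.24 30 z [0.1232, 0.1271, 0.133] b [0.041, 0.0733]
side 459
0.16 68 z [0.0606, 0.0628, 0.1379] b [-0.0794, 0.0546]
0.17 36 z [0.0604, 0.0945, 0.1004] b [-0.0809, 0.0858]
0.18 22 z [0.1031, 0.1059, 0.1138] b [-0.069, 0.0843]
0.19 18 z [0.1148, 0.1227, 0.126] b [-0.0633, 0.0776]
0.2 12 z [0.1158, 0.1213, 0.1258] b [-0.0638, 0.0775]
0.21 15 z [0.1187, 0.1253, 0.1275] b [-0.0635, 0.0771]
0.22 12 z [0.1191, 0.1247, 0.1288] b [-0.0595, 0.0764]
0.23 29 z [0.1202, 0.1278, 0.1292] b [-0.0487, 0.0768]
0.24 144 z [0.1166, 0.1234, 0.1285] b [-0.0532, 0.0729]
lid slope z vs a [0.00825912 0.13664492] 465
uv [271 170] [311 196]
```

```bash
python3 -c "
from h import *
go([.4475,-.155,.102],52.3)"
```

```text
dp [0.07, -1.47, 6.78] twist 0.0 pos [0.4588, -0.1646, 0.1698] rot [-179.92, 0.03, 52.32] t 3.73
```

```bash
python3 -m jog '[{"dp":[0,-1.5,0],"twist":0,"fingers":0.55},{"dp":[0,-1.5,0],"twist":0,"fingers":0.55},{"dp":[0,-1.5,0],"twist":0,"fingers":0.55},{"dp":[0,-1.5,0],"twist":0,"fingers":0.55},{"dp":[0,-1.5,3],"twist":0,"fingers":0.55},{"dp":[0,-1.5,6],"twist":0,"fingers":0.55},{"dp":[0,-1.5,6.8],"twist":0,"fingers":0.55},{"dp":[0,-1.5,6.8],"twist":0,"fingers":0.4}]' 40;  python3 -m jog '[{"dp":[0,0,0],"twist":0,"fingers":0},{"dp":[0,0,0],"twist":0,"fingers":0},{"dp":[0,0,0],"twist":0,"fingers":0},{"dp":[0,0,0],"twist":0,"fingers":0}]' 40; python3 -m jog '[{"dp":[0,0,0],"twist":0,"fingers":0},{"dp":[0,0,0],"twist":0,"fingers":0},{"dp":[0,0,0],"twist":0,"fingers":0},{"dp":[0,0,0],"twist":0,"fingers":0}]' 40
```

```text
time_s: 4.72
tool_pos: [0.4478, -0.1557, 0.1027]
tool_rot: [-180.0, -0.0, 52.3]
force: [-0.1, -0.0, 0.3]
grip_width: 0.0435
grasp_force: 0.0
time_s: 5.22
tool_pos: [0.4478, -0.1559, 0.1029]
tool_rot: [180.0, 0.0, 52.3]
force: [0.1, 0.3, -0.1]
grip_width: 0.0061
grasp_force: 0.0
time_s: 5.72
tool_pos: [0.4477, -0.1558, 0.1026]
tool_rot: [-180.0, 0.0, 52.3]
force: [-0.7, 0.6, -0.3]
grip_width: 0.0001
grasp_force: 0.0
```

Run:
```python
from h import *
t=cam('top'); s=cam('side'); o=env.get_obs(); p=o["tool_pos"]
for c in(t,s):
    for z,col in((0,(0,0,255)),(.0187,(0,255,0)),(.06,(255,0,0))):
        u=proj(c,p+[0,0,z])[0]; print(u.round(1)); cv2.circle(c["pixels"],tuple(int(v) for v in u.round()),0,col,-1)
a=cv2.resize(t['pixels'][150:250,300:400],None,fx=4,fy=4,interpolation=cv2.INTER_CUBIC)
b=cv2.resize(s['pixels'][130:230,225:325],None,fx=4,fy=4,interpolation=cv2.INTER_CUBIC)
cv2.imwrite('pics/miss2.png',np.hstack([a,b]))
```

```text
[339.7 216.7]
[340.4 215.9]
[342. 214.]
[297.3 187.3]
[297.3 182. ]
[297.4 170. ]
```

View pics/miss2.png

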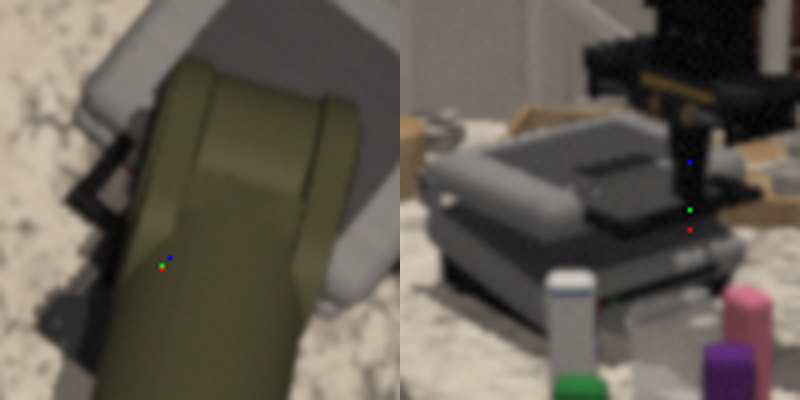

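Run:
```python
from h import *
R=lambda x:np.round(x,3).tolist()
f=np.array([-.791,.612]); y=np.array([.612,.791]); h=np.array([.634,-.303])
s=cam("side"); o=env.get_obs(); print("tcp a,b",(o["tool_pos"][:2]-h)@f,(o["tool_pos"][:2]-h)@y,o["grip_width"])
for u in (297,293,301):
  for v in range(160,200,3):
    P=deproj(s,[(u,v)])[0]; print(u,v,"a,b,z",R([(P[:2]-h)@f,(P[:2]-h)@y,P[2]]),s["pixels"][v,u].tolist())
```

```text
tcp a,b 0.23748588146501245 0.002474746044473174 0.00026534274556709884
297 160 a,b,z [0.27, 0.032, 0.21] [31, 45, 55]
297 163 a,b,z [0.248, 0.014, 0.191] [14, 12, 12]
297 166 a,b,z [0.248, 0.013, 0.181] [14, 12, 13]
297 169 a,b,z [0.248, 0.013, 0.171] [15, 12, 15]
297 172 a,b,z [0.248, 0.013, 0.161] [12, 14, 14]
297 175 a,b,z [0.247, 0.012, 0.15] [12, 10, 12]
297 178 a,b,z [0.247, 0.013, 0.14] [9, 6, 6]
297 181 a,b,z [0.242, 0.008, 0.127] [18, 18, 17]
297 184 a,b,z [0.245, 0.01, 0.118] [15, 13, 15]
297 187 a,b,z [0.157, -0.065, 0.063] [36, 35, 37]
297 190 a,b,z [0.172, -0.052, 0.059] [47, 48, 49]
297 193 a,b,z [0.181, -0.045, 0.053] [107, 109, 111]
297 196 a,b,z [0.186, -0.04, 0.044] [84, 85, 88]
297 199 a,b,z [0.189, -0.038, 0.034] [27, 27, 28]
293 160 a,b,z [0.26, 0.04, 0.209] [22, 20, 19]
293 163 a,b,z [0.228, 0.013, 0.186] [22, 20, 19]
293 166 a,b,z [0.227, 0.012, 0.176] [18, 18, 18]
293 169 a,b,z [0.227, 0.012, 0.165] [34, 33, 35]
293 172 a,b,z [0.23, 0.015, 0.157] [41, 43, 43]
293 175 a,b,z [0.226, 0.011, 0.145] [38, 36, 37]
293 178 a,b,z [0.226, 0.011, 0.134] [41, 40, 40]
293
[... 326 characters left out ...]
, 31, 32]
301 160 a,b,z [0.292, 0.036, 0.216] [44, 43, 45]
301 163 a,b,z [0.254, 0.002, 0.19] [15, 18, 19]
301 166 a,b,z [0.254, 0.002, 0.18] [28, 29, 31]
301 169 a,b,z [0.248, -0.004, 0.167] [44, 46, 48]
301 172 a,b,z [0.246, -0.005, 0.156] [54, 55, 56]
301 175 a,b,z [0.246, -0.005, 0.146] [26, 27, 28]
301 178 a,b,z [0.245, -0.007, 0.135] [28, 28, 27]
301 181 a,b,z [0.244, -0.008, 0.124] [10, 9, 9]
301 184 a,b,z [0.152, -0.089, 0.067] [28, 27, 29]
301 187 a,b,z [0.166, -0.076, 0.063] [35, 35, 36]
301 190 a,b,z [0.175, -0.069, 0.056] [62, 63, 63]
301 193 a,b,z [0.186, -0.059, 0.051] [83, 85, 88]
301 196 a,b,z [0.19, -0.056, 0.041] [43, 44, 45]
301 199 a,b,z [0.186, -0.06, 0.027] [40, 42, 43]
```

```bash
python3 -m jog '[{"dp":[0,0,-4],"twist":0,"fingers":0},{"dp":[0,0,-8],"twist":0,"fingers":0},{"dp":[0,0,-10],"twist":0,"fingers":0},{"dp":[0,0,-10],"twist":0,"fingers":0}]'
cat > tip.py <<'E'
from h import *
R=lambda x:np.round(x,3).tolist()
s=cam("side"); o=env.get_obs(); p=o["tool_pos"]; print(p.round(4),o["grip_width"])
P,ok,uv=cloud(s)
k=ok&(np.hypot(P[:,0]-p[0],P[:,1]-p[1])<.06)&(P[:,2]>p[2]-.02)&(P[:,2]<p[2]+.12)&(P[:,2]>.145)
for v in sorted(set(uv[k,1]))[::-1][:22]:
    q=k&(uv[:,1]==v); print(v,"u",uv[q,0].min(),uv[q,0].max(),q.sum(),"z",R(np.median(P[q,2])),"xy",R(np.median(P[q,:2],0)))
print("proj tcp",proj(s,p).round(1))
E
python3 tip.py
```

```text
time_s: 6.38
tool_pos: [0.4488, -0.1561, 0.2041]
tool_rot: [179.8, -0.0, 52.3]
force: [-0.1, -0.2, -0.6]
grip_width: 0.0
grasp_force: 0.0
[ 0.4478 -0.1558  0.2026] 0.00039536477717965694
149 u 296 297 2 z 0.236 xy [0.449, -0.145]
148 u 293 301 9 z 0.237 xy [0.448, -0.15]
147 u 293 301 9 z 0.24 xy [0.448, -0.15]
146 u 293 301 9 z 0.244 xy [0.447, -0.15]
145 u 293 301 9 z 0.247 xy [0.447, -0.149]
144 u 293 301 9 z 0.25 xy [0.447, -0.148]
143 u 293 301 9 z 0.253 xy [0.447, -0.15]
142 u 293 301 9 z 0.257 xy [0.447, -0.149]
141 u 293 301 9 z 0.26 xy [0.447, -0.149]
140 u 293 302 10 z 0.263 xy [0.445, -0.15]
139 u 293 302 10 z 0.266 xy [0.445, -0.152]
138 u 293 302 10 z 0.27 xy [0.445, -0.149]
137 u 293 302 10 z 0.273 xy [0.445, -0.148]
136 u 293 302 10 z 0.276 xy [0.445, -0.149]
135 u 292 302 11 z 0.279 xy [0.447, -0.151]
134 u 292 303 12 z 0.282 xy [0.445, -0.149]
133 u 292 303 12 z 0.286 xy [0.445, -0.149]
132 u 292 303 11 z 0.289 xy [0.444, -0.148]
131 u 292 303 12 z 0.292 xy [0.445, -0.148]
130 u 292 302 11 z 0.296 xy [0.447, -0.144]
129 u 292 304 13 z 0.301 xy [0.442, -0.135]
128 u 292 303 12 z 0.308 xy [0.44, -0.121]
proj tcp [[297.5 158.1]]
```

The cameras put the fingertip about 32 mm higher than the reported TCP, at 0.234 against 0.203. Camera heights agree with the known object heights, so I trust them. I check this with the fingers open.

```bash
python3 -m jog '[{"dp":[0,0,2],"twist":0,"fingers":0.55},{"dp":[0,0,4],"twist":0,"fingers":0.55},{"dp":[0,0,4],"twist":0,"fingers":0.55},{"dp":[0,0,4],"twist":0,"fingers":0.55},{"dp":[0,0,4],"twist":0,"fingers":0.55}]'; python3 tip.py | head -8
python3 - <<'E'
from h import *
for n in("top","side"):
    c=cam(n); P,ok,uv=cloud(c)
    k=ok&(abs(P[:,2])<.012)&(P[:,0]>.25)&(P[:,0]<.6)&(P[:,1]<.25)&(P[:,1]>-.3); print(n,"worktop z",np.percentile(P[k,2],[10,50,90]).round(4))
    k=ok&(np.hypot(P[:,0]-.302,P[:,1]+.307)<.03)&(P[:,2]>.08);print("jar top z",np.percentile(P[k,2],[50,95]).round(4))
E
```

```text
time_s: 7.05
tool_pos: [0.4482, -0.1559, 0.1633]
tool_rot: [179.9, -0.0, 52.3]
force: [-0.2, -0.3, 0.3]
grip_width: 0.0422
grasp_force: 0.0
[ 0.4482 -0.1559  0.1633] 0.04422998648956343
163 u 300 302 3 z 0.195 xy [0.432, -0.132]
162 u 300 305 6 z 0.198 xy [0.427, -0.134]
161 u 300 306 7 z 0.2 xy [0.426, -0.137]
160 u 300 306 7 z 0.203 xy [0.425, -0.137]
159 u 289 306 12 z 0.205 xy [0.433, -0.144]
158 u 289 306 14 z 0.204 xy [0.448, -0.154]
157 u 289 306 14 z 0.207 xy [0.447, -0.153]
top worktop z [-0.004   0.0003  0.0051]
jar top z [0.105  0.1107]
side worktop z [-0.0016  0.0001  0.0023]
jar top z [0.0976 0.1067]
```

```bash
python3 -m jog '[{"dp":[0,0,4],"twist":0,"fingers":0.55},{"dp":[0,0,7],"twist":0,"fingers":0.55},{"dp":[0,0,9.2],"twist":0,"fingers":0.55},{"dp":[0,0,9.2],"twist":0,"fingers":0.4},{"dp":[0,0,9.2],"twist":0,"fingers":0},{"dp":[0,0,9.2],"twist":0,"fingers":0},{"dp":[0,0,9.2],"twist":0,"fingers":0},{"dp":[0,0,9.2],"twist":0,"fingers":0}]' 25;  python3 -m jog '[{"dp":[0,0,0],"twist":0,"fingers":0},{"dp":[0,0,0],"twist":0,"fingers":0},{"dp":[0,0,0],"twist":0,"fingers":0}]' 25
```

```text
time_s: 8.2
tool_pos: [0.4465, -0.1546, 0.0705]
tool_rot: [-179.8, 0.0, 52.3]
force: [-3.3, 3.9, 1.2]
grip_width: 0.0152
grasp_force: 25.0
time_s: 8.57
tool_pos: [0.4465, -0.1546, 0.0704]
tool_rot: [-179.8, 0.0, 52.3]
force: [-4.3, 4.0, 1.9]
grip_width: 0.0154
grasp_force: 25.0
```

Gripped. Now I swing the lid along the arc.

```bash
python3 -m jog '[{"dp":[0,0.1,-1.2],"twist":0,"fingers":0},{"dp":[0,0.2,-2.3],"twist":0,"fingers":0},{"dp":[0,0.7,-4.5],"twist":0,"fingers":0},{"dp":[0,1.4,-6.7],"twist":0,"fingers":0},{"dp":[0,2.2,-8.9],"twist":0,"fingers":0},{"dp":[0,3.3,-10.9],"twist":0,"fingers":0},{"dp":[0,4.6,-12.8],"twist":0,"fingers":0},{"dp":[0,6.0,-14.6],"twist":0,"fingers":0}]'
```

```text
time_s: 9.57
tool_pos: [0.4912, -0.1897, 0.2181]
tool_rot: [-179.4, 0.2, 52.4]
force: [-12.3, 8.5, 5.3]
grip_width: 0.0154
grasp_force: 25.0
```

```bash
python3 -m jog '[{"dp":[0,1.7,-1.6],"twist":0,"fingers":0},{"dp":[0,3.4,-3.1],"twist":0,"fingers":0},{"dp":[0,5.3,-4.4],"twist":0,"fingers":0},{"dp":[0,7.3,-5.5],"twist":0,"fingers":0},{"dp":[0,9.4,-6.4],"twist":0,"fingers":0},{"dp":[0,11.6,-7.1],"twist":0,"fingers":0},{"dp":[0,13.9,-7.6],"twist":0,"fingers":0}]'; python3 -m jog '[{"dp":[0,2.3,-0.2],"twist":0,"fingers":0},{"dp":[0,4.6,-0.2],"twist":0,"fingers":0},{"dp":[0,4.6,-0.2],"twist":0,"fingers":0}]'; python3 -c "
from h import *
p=env.get_obs()['tool_pos']; f=np.array([-.791,.612]); a=(p[:2]-[.634,-.303])@f; print('a',a,'z',p[2]+.031+.0187-.11,'phi',np.arctan2(p[2]+.0497-.11,a))"
```

```text
time_s: 10.45
tool_pos: [0.6049, -0.2787, 0.2963]
tool_rot: [179.9, 0.1, 52.2]
force: [-6.3, 2.8, 4.9]
grip_width: 0.015
grasp_force: 25.0
time_s: 10.82
tool_pos: [0.6438, -0.309, 0.2971]
tool_rot: [179.6, -0.0, 52.2]
force: [2.8, -2.4, 2.7]
grip_width: 0.0152
grasp_force: 25.0
a -0.01142843149865237 z 0.2368385720266089 phi 1.619013023785928
```

```bash
python3 -m jog '[{"dp":[0,0,0],"twist":0,"fingers":0.5},{"dp":[0,0,0],"twist":0,"fingers":0.5},{"dp":[0,0,0],"twist":0,"fingers":0.5},{"dp":[0,0,-2],"twist":0,"fingers":0.5},{"dp":[0,0,-5],"twist":0,"fingers":0.5},{"dp":[0,0,-8],"twist":0,"fingers":0.6}]'
python3 - <<'E'
from h import *
t=cam("top"); px=t["pixels"]
# handle top: white component, at finer threshold, on plane z=.207
r=px[195:222,186:212].astype(int); m=((r.min(2)>125)&(np.ptp(r,axis=2)<22)).astype(np.uint8)
n,l,st,ce=cv2.connectedComponentsWithStats(m); print(st[1:].tolist())
i=1+np.argmax(st[1:,4]); ys,xs=np.where(l==i); W=onplane(t,np.c_[xs+186,ys+195],.207)[:,:2]
print(cv2.minAreaRect(np.float32(W)),W.mean(0)); V=np.linalg.svd(W-W.mean(0),full_matrices=False); print(V[1],np.degrees(np.arctan2(V[2][0,1],V[2][0,0])))
go([.451,.190,.22],-70)
E
```

```text
time_s: 11.58
tool_pos: [0.6411, -0.3052, 0.3753]
tool_rot: [-180.0, 0.0, 52.3]
force: [-0.6, 0.1, 0.9]
grip_width: 0.0471
grasp_force: 0.0
[[14, 8, 4, 11, 13], [10, 18, 3, 2, 3]]
((0.45047715306282043, 0.18149621784687042), (0.006600056309252977, 0.02445703186094761), 80.87745666503906) [0.44918763 0.18210596]
[0.02971112 0.00706409] 179.95229173455795
dp [27.49, -45.49, 15.81] twist 122.3 pos [0.6421, -0.3053, 0.3801] rot [179.69, -0.1, 52.32] t 11.62
```

```bash
python3 -m jog '[{"dp":[2.7,-4.5,0],"twist":0,"fingers":0.6},{"dp":[5.5,-9.1,0],"twist":6,"fingers":0.6},{"dp":[8.2,-13.6,1],"twist":12,"fingers":0.6},{"dp":[11,-18.2,3],"twist":20,"fingers":0.6},{"dp":[13.7,-22.7,5],"twist":28,"fingers":0.6},{"dp":[16.5,-27.3,7],"twist":36,"fingers":0.6},{"dp":[19.2,-31.8,9],"twist":43.3,"fingers":0.6},{"dp":[22,-36.4,11],"twist":43.3,"fingers":0.6}]'
python3 - <<'E'
from h import *
go([.451,.190,.22],9)
t=cam("top"); s=cam("side")
R=lambda x:np.round(x,3).tolist()
f=np.array([-.791,.612]); y=np.array([.612,.791]); h=np.array([.634,-.303])
# white ring on dark plate: bright neutral pixels within plate region
P=onplane(t,np.array([[u,v] for v in range(420) for u in range(560)]),.072)
a=(P[:,:2]-h)@f; b=(P[:,:2]-h)@y; px=t["pixels"].reshape(-1,3).astype(int)
k=(a>.03)&(a<.2)&(abs(b)<.08); print("plate brightness pct",np.percentile(px[k].max(1),[5,50,95]))
m=(k&(px.min(1)>100)).reshape(420,560).astype(np.uint8)
n,l,st,ce=cv2.connectedComponentsWithStats(m,connectivity=8); print(st[1:].tolist(),R(ce[1:]))
cv2.imwrite("pics/open.png",np.hstack([cv2.resize(t["pixels"][120:250,310:440],None,fx=3,fy=3,interpolation=cv2.INTER_CUBIC),cv2.resize(s["pixels"][90:220,210:340],None,fx=3,fy=3,interpolation=cv2.INTER_CUBIC)]))
E
```

```text
time_s: 12.62
tool_pos: [0.4867, 0.0926, 0.2637]
tool_rot: [179.9, -0.0, 8.9]
force: [1.3, 0.5, 1.4]
grip_width: 0.0521
grasp_force: 0.0
dp [-2.01, -10.18, 4.36] twist -0.1 pos [0.4867, 0.0926, 0.2637] rot [179.95, -0.01, 8.95] t 12.62
plate brightness pct [ 83.  86. 155.]
[[366, 169, 14, 15, 110], [325, 181, 54, 46, 506]] [[372.5, 176.0], [352.328, 203.121]]
```

View pics/open.png

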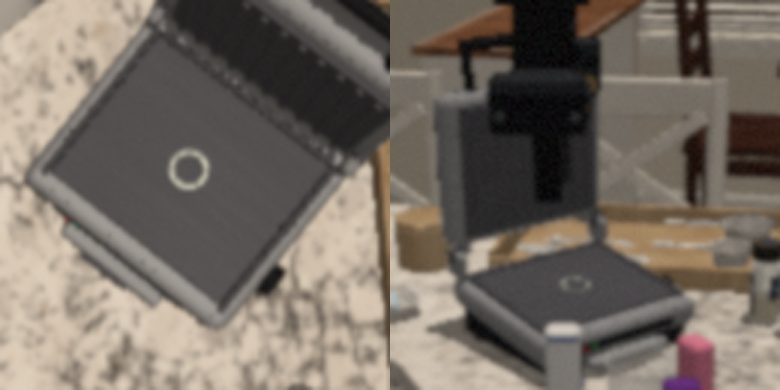

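The lid stands open, and the white ring is at top px (372.5,176.0). Now the probe.

```bash
python3 -m jog '[{"dp":[-1,-5,2],"twist":0,"fingers":0.6},{"dp":[-2,-10.2,4.3],"twist":0,"fingers":0.6},{"dp":[-2,-10.2,4.3],"twist":0,"fingers":0.6},{"dp":[-2,-10.2,4.3],"twist":0,"fingers":0.6}]'
python3 - <<'E'
from h import *
go([.451,.190,.14],9)
t=cam("top"); print("ring",onplane(t,[(372.5,176)],.072))
s=cam("side"); P,ok,uv=cloud(s); p=env.get_obs()["tool_pos"]
k=ok&(np.hypot(P[:,0]-p[0],P[:,1]-p[1])<.05)&(P[:,2]>.225)&(P[:,2]<.3); print("lowest gripper z", np.percentile(P[k,2],[0,1]))
E
```

```text
time_s: 13.22
tool_pos: [0.4524, 0.1879, 0.2216]
tool_rot: [179.9, -0.0, 9.0]
force: [0.6, -0.7, 0.1]
grip_width: 0.0522
grasp_force: 0.0
dp [-0.11, -0.24, 8.16] twist 0.0 pos [0.4524, 0.1879, 0.2216] rot [179.94, -0.0, 9.01] t 13.22
ring [[ 0.56095226 -0.24453869  0.072     ]]
lowest gripper z [0.25241759 0.25380363]
```

```bash
python3 -m jog '[{"dp":[-0.1,-0.2,4],"twist":0,"fingers":0.6},{"dp":[-0.1,-0.2,8.1],"twist":0,"fingers":0.6},{"dp":[-0.1,-0.2,8.1],"twist":0,"fingers":0.6},{"dp":[-0.1,-0.2,8.1],"twist":0,"fingers":0.3},{"dp":[-0.1,-0.2,8.1],"twist":0,"fingers":0},{"dp":[-0.1,-0.2,8.1],"twist":0,"fingers":0},{"dp":[-0.1,-0.2,8.1],"twist":0,"fingers":0},{"dp":[-0.1,-0.2,8.1],"twist":0,"fingers":0}]' 15; python3 -m jog '[{"dp":[0,0,0],"twist":0,"fingers":0},{"dp":[0,0,0],"twist":0,"fingers":0}]'
```

```text
time_s: 14.32
tool_pos: [0.4515, 0.1908, 0.1413]
tool_rot: [180.0, -0.1, 9.0]
force: [-0.1, 0.4, 3.1]
grip_width: 0.0221
grasp_force: 15.0
time_s: 14.58
tool_pos: [0.4516, 0.1908, 0.1413]
tool_rot: [180.0, -0.1, 9.0]
force: [0.5, 0.9, 5.4]
grip_width: 0.0219
grasp_force: 15.0
```

```bash
python3 -m jog '[{"dp":[0,0,-2.5],"twist":0,"fingers":0},{"dp":[0,0,-5],"twist":0,"fingers":0},{"dp":[0,0,-7.5],"twist":0,"fingers":0},{"dp":[0,0,-8],"twist":0,"fingers":0},{"dp":[0,0,-8],"twist":0,"fingers":0}]' 15; python3 -m jog '[{"dp":[-0.5,0,0],"twist":0,"fingers":0},{"dp":[-1,0,0],"twist":0,"fingers":0},{"dp":[-1.4,0,0],"twist":0,"fingers":0},{"dp":[-1.8,0,0],"twist":0,"fingers":0},{"dp":[-1.8,0,0],"twist":0,"fingers":0}]' 10
cat > tilt.py <<'E'
from h import *
R=lambda x:np.round(x,4).tolist()
o=env.get_obs(); p=o["tool_pos"]; yaw=np.radians(o["tool_rot"][2]); tx=np.array([np.cos(yaw),np.sin(yaw)]); ty=np.array([np.sin(yaw),-np.cos(yaw)])
s=cam("side"); P,ok,uv=cloud(s); px=s["pixels"].reshape(-1,3)
tip=p[2]+.031
k=ok&(np.hypot(P[:,0]-p[0],P[:,1]-p[1])<.06)&(P[:,2]<tip+.003)&(P[:,2]>tip-.16)
u=(P[:,:2]-p[:2])@tx; v=(P[:,:2]-p[:2])@ty
for z in np.arange(tip-.155,tip,.01):
    q=k&(abs(P[:,2]-z)<.005)
    if q.sum(): print(round(z-tip,3),q.sum(),"u",R(np.percentile(u[q],[2,50,98])),"v",R(np.median(v[q])),px[q].mean(0).astype(int))
print(np.round(o["force"],1),o["grasp_force"],o["time_s"])
E
python3 tilt.py
```

```text
time_s: 15.2
tool_pos: [0.4505, 0.1903, 0.2197]
tool_rot: [180.0, 0.1, 9.0]
force: [-0.7, -0.6, -1.5]
grip_width: 0.0218
grasp_force: 15.0
time_s: 15.82
tool_pos: [0.4329, 0.1876, 0.2207]
tool_rot: [180.0, -0.0, 9.0]
force: [-0.4, -0.5, -0.9]
grip_width: 0.0222
grasp_force: 10.0
-0.155 7 u [0.0311, 0.0341, 0.0352] v -0.0055 [87 98 97]
-0.145 9 u [0.0306, 0.0312, 0.0344] v -0.0065 [76 89 83]
-0.105 12 u [0.0063, 0.0105, 0.0135] v -0.0011 [ 95 102 106]
-0.095 12 u [0.0056, 0.0081, 0.0132] v -0.0024 [ 92  98 102]
-0.085 16 u [0.001, 0.0074, 0.0153] v -0.0053 [61 63 66]
-0.075 28 u [-0.0001, 0.0071, 0.015] v -0.0069 [55 54 56]
-0.065 23 u [-0.0101, 0.0033, 0.0203] v -0.0106 [67 45 37]
-0.055 61 u [-0.0102, 0.0059, 0.0214] v -0.0107 [82 67 61]
-0.045 51 u [-0.0104, 0.0037, 0.0187] v -0.0096 [104 109 113]
-0.035 51 u [-0.0108, 0.0034, 0.0187] v -0.0099 [102 107 111]
-0.025 50 u [-0.0128, 0.0022, 0.0156] v -0.0095 [101 105 109]
-0.015 46 u [-0.0128, 0.001, 0.0156] v -0.0096 [103 107 111]
-0.005 44 u [-0.0137, 0.0006, 0.0153] v -0.0094 [89 92 96]
[-0.4 -0.5 -0.9] 9.999796722549945 15.825
```

```bash
python3 -m jog '[{"dp":[-0.4,0,0],"twist":0,"fingers":0},{"dp":[-0.8,0,0],"twist":0,"fingers":0},{"dp":[-0.8,0,0],"twist":0,"fingers":0},{"dp":[-0.8,0,0],"twist":0,"fingers":0}]' 10; python3 -m jog '[{"dp":[0,0,-4],"twist":0,"fingers":0},{"dp":[0,0,-8],"twist":0,"fingers":0},{"dp":[0,0,-8],"twist":0,"fingers":0},{"dp":[0,0,-8],"twist":0,"fingers":0},{"dp":[0,0,-8],"twist":0,"fingers":0}]' 30; python3 tilt.py
```

```text
time_s: 16.38
tool_pos: [0.4251, 0.1865, 0.2206]
tool_rot: [180.0, 0.0, 9.0]
force: [-0.0, -0.2, -1.0]
grip_width: 0.0224
grasp_force: 10.0
time_s: 17.0
tool_pos: [0.4246, 0.1861, 0.2992]
tool_rot: [180.0, 0.1, 9.0]
force: [-0.3, 0.4, -1.3]
grip_width: 0.0218
grasp_force: 30.0
-0.155 11 u [0.0187, 0.0235, 0.0283] v -0.0036 [40 53 74]
-0.145 9 u [0.0188, 0.0211, 0.0233] v -0.0024 [44 60 72]
-0.135 17 u [0.0159, 0.0204, 0.0257] v -0.0037 [64 65 67]
-0.125 12 u [0.0156, 0.0205, 0.0232] v -0.0014 [78 78 81]
-0.115 13 u [0.0153, 0.0178, 0.0202] v -0.0026 [71 71 73]
-0.105 13 u [0.0127, 0.0151, 0.0205] v -0.0029 [71 71 73]
-0.095 11 u [0.0125, 0.0148, 0.0174] v -0.0024 [70 71 73]
-0.085 20 u [0.0051, 0.014, 0.0194] v -0.0049 [60 60 62]
-0.075 27 u [0.0038, 0.0114, 0.0194] v -0.0063 [54 54 56]
-0.065 28 u [-0.0072, 0.0087, 0.021] v -0.0076 [65 47 40]
-0.055 67 u [-0.0052, 0.0087, 0.0258] v -0.0111 [84 70 65]
-0.045 52 u [-0.0068, 0.0063, 0.0207] v -0.0099 [103 108 113]
-0.035 52 u [-0.0079, 0.006, 0.0202] v -0.0102 [102 108 113]
-0.025 55 u [-0.01, 0.0036, 0.0199] v -0.0099 [100 106 110]
-0.015 56 u [-0.012, 0.0031, 0.0175] v -0.0095 [101 106 111]
-0.005 48 u [-0.0129, 0.002, 0.0152] v -0.01 [87 92 96]
[-0.3  0.4 -1.3] 29.999037967063487 17.0
```

```bash
python3 -m jog '[{"dp":[0.2,1.5,0],"twist":4,"fingers":0},{"dp":[0.5,4.5,0],"twist":9,"fingers":0},{"dp":[1,8,0],"twist":15,"fingers":0},{"dp":[1.4,11.5,0],"twist":21,"fingers":0},{"dp":[1.8,15,0],"twist":27,"fingers":0},{"dp":[2.2,18.5,0],"twist":33,"fingers":0},{"dp":[2.6,22,0],"twist":39,"fingers":0},{"dp":[3,25,0],"twist":46.7,"fingers":0}]' 30; python3 -c "
from h import *
go([.5424,-.2301,.275],-37.7)"
```

```text
time_s: 18.05
tool_pos: [0.4941, -0.06, 0.3003]
tool_rot: [180.0, 0.0, -38.3]
force: [0.3, 0.1, -1.1]
grip_width: 0.0217
grasp_force: 30.0
dp [14.33, 10.35, 2.53] twist -0.6 pos [0.4941, -0.06, 0.3003] rot [179.96, 0.02, -38.33] t 18.05
```

```bash
python3 -m jog '[{"dp":[2,1.5,0.2],"twist":0,"fingers":0},{"dp":[5,3.5,0.8],"twist":0,"fingers":0},{"dp":[8,5.7,1.3],"twist":-0.6,"fingers":0},{"dp":[11,8,1.9],"twist":-0.6,"fingers":0},{"dp":[13,9.4,2.3],"twist":-0.6,"fingers":0},{"dp":[14.3,10.3,2.5],"twist":-0.6,"fingers":0},{"dp":[14.3,10.3,2.5],"twist":-0.6,"fingers":0},{"dp":[14.3,10.3,2.5],"twist":-0.6,"fingers":0}]' 30; python3 tilt.py
python3 - <<'E'
from h import *
t=cam("top");s=cam("side")
go([.5424,-.2301,.198],-37.7)
# copper foot in both views
for n,c,(x0,x1,y0,y1) in (("top",t,(330,420,130,230)),("side",s,(240,340,110,230))):
    hsv=cv2.cvtColor(c["pixels"],cv2.COLOR_BGR2HSV)[y0:y1,x0:x1].astype(int); m=((hsv[...,0]<20)&(hsv[...,1]>70)&(hsv[...,2]>40)).astype(np.uint8)
    k,l,st,ce=cv2.connectedComponentsWithStats(m); print(n,[(r.tolist(),(q+[x0,y0]).round(1).tolist()) for r,q in zip(st[1:],ce[1:]) if r[4]>4])
cv2.imwrite("pics/above.png",np.hstack([cv2.resize(t["pixels"][120:250,310:440],None,fx=3,fy=3,interpolation=cv2.INTER_CUBIC),cv2.resize(s["pixels"][90:220,230:360],None,fx=3,fy=3,interpolation=cv2.INTER_CUBIC)]))
E
```

```text
time_s: 19.05
tool_pos: [0.5446, -0.223, 0.2761]
tool_rot: [-180.0, -0.0, -37.0]
force: [-0.5, -0.4, -1.3]
grip_width: 0.022
grasp_force: 30.0
-0.155 5 u [0.0164, 0.0205, 0.0245] v -0.0035 [ 69  90 112]
-0.145 5 u [0.0186, 0.0202, 0.0261] v -0.0008 [45 61 73]
-0.135 9 u [0.0162, 0.019, 0.0223] v -0.0012 [44 45 47]
-0.125 6 u [0.0177, 0.02, 0.0252] v 0.0023 [58 58 59]
-0.115 9 u [0.0125, 0.0147, 0.023] v -0.0012 [59 59 61]
-0.105 4 u [0.0098, 0.0135, 0.0145] v -0.0033 [62 63 65]
-0.095 6 u [0.0099, 0.0122, 0.0172] v -0.0038 [62 63 65]
-0.085 10 u [0.005, 0.007, 0.012] v -0.0025 [50 50 52]
-0.075 15 u [0.0032, 0.0069, 0.0131] v -0.005 [52 50 51]
-0.065 13 u [-0.0064, -0.0002, 0.0113] v -0.0081 [63 43 35]
-0.055 36 u [-0.0078, -0.0003, 0.0223] v -0.009 [80 70 67]
-0.045 28 u [-0.008, -0.0023, 0.0198] v -0.0088 [ 94  98 102]
-0.035 25 u [-0.011, -0.0018, 0.0146] v -0.0067 [ 94  98 103]
-0.025 27 u [-0.0116, -0.0055, 0.0163] v -0.0081 [ 94  97 100]
-0.015 30 u [-0.0131, -0.0083, 0.0139] v -0.0076 [91 93 97]
-0.005 24 u [-0.017, -0.0096, 0.0132] v -0.008 [68 74 74]
[-0.5 -0.4 -1.3] 29.99911341816187 19.05
dp [0.23, 0.67, 7.83] twist 0.7 pos [0.5446, -0.2234, 0.2763] rot [-179.99, -0.05, -36.97] t 19.2
top [([28, 20, 5, 6, 10], [360.1, 152.6])]
side [([67, 0, 1, 5, 5], [307.0, 112.0]), ([69, 2, 5, 3, 6], [310.8, 112.8]), ([83, 18, 17, 17, 255], [331.0, 135.4]), ([71, 23, 4, 21, 34], [313.0, 140.7]), ([68, 27, 2, 18, 18], [308.7, 145.5]), ([83, 37, 17, 2, 17], [331.0, 147.9]), ([39, 46, 61, 31, 892], [306.3, 170.4]), ([3, 50, 33, 19, 219], [258.0, 169.1]), ([29, 60, 4, 3, 7], [270.3, 171.0]), ([34, 95, 3, 3, 8], [274.9, 205.9])]
```

View pics/above.png

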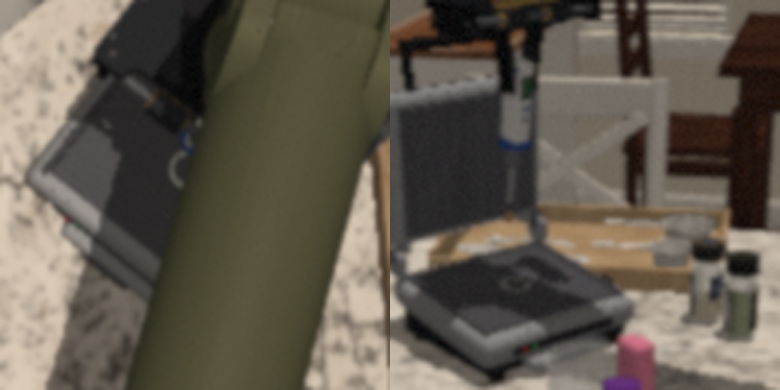

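```bash
python3 -m jog '[{"dp":[0.2,0.6,1.5],"twist":0.7,"fingers":0},{"dp":[0.2,0.7,3],"twist":0.7,"fingers":0},{"dp":[0.2,0.7,4.5],"twist":0.7,"fingers":0},{"dp":[0.2,0.7,5.8],"twist":0.7,"fingers":0},{"dp":[0.2,0.7,6],"twist":0.7,"fingers":0},{"dp":[0.2,0.7,6],"twist":0.7,"fingers":0},{"dp":[0.2,0.7,6],"twist":0.7,"fingers":0}]' 30; python3 tilt.py
python3 - <<'E'
from h import *
s=cam("side")
print("ring by side",onplane(s,[(271.7,184.7)],.072).round(4))
go([.5432,-.2307,.198],-37.7)
o=env.get_obs(); p=o["tool_pos"]; y=np.radians(o["tool_rot"][2])
foot=p+[.0225*np.cos(y),.0225*np.sin(y),.031-.157]; q=[proj(s,foot)[0],proj(s,[.561,-.2445,.072])[0]]; print(foot.round(4),np.round(q,1))
im=cv2.resize(s["pixels"][125:205,230:330],None,fx=7,fy=7,interpolation=cv2.INTER_CUBIC); cv2.imwrite("pics/near.png",im)
E
```

```text
time_s: 20.08
tool_pos: [0.5422, -0.2316, 0.2164]
tool_rot: [-180.0, -0.1, -37.8]
force: [0.4, -0.4, -1.1]
grip_width: 0.0219
grasp_force: 30.0
-0.155 5 u [0.0194, 0.0206, 0.0258] v -0.0008 [42 52 70]
-0.145 5 u [0.0191, 0.022, 0.0243] v 0.0002 [53 63 74]
-0.135 6 u [0.0159, 0.0206, 0.0256] v -0.0028 [52 52 55]
-0.125 5 u [0.0153, 0.0169, 0.0221] v -0.0017 [78 85 94]
-0.115 7 u [0.0142, 0.0161, 0.0193] v -0.0033 [ 94 105 115]
-0.105 7 u [0.0115, 0.014, 0.0192] v -0.0009 [ 92 108 123]
-0.095 4 u [0.0145, 0.0147, 0.0164] v 0.0003 [77 87 96]
-0.085 9 u [0.0047, 0.0096, 0.0143] v -0.0038 [58 59 61]
-0.075 16 u [-0.0013, 0.0073, 0.0133] v -0.0047 [52 50 50]
-0.065 15 u [-0.0075, 0.0016, 0.0173] v -0.006 [67 45 35]
-0.055 30 u [-0.0077, -0.0006, 0.0226] v -0.0085 [83 73 71]
-0.045 24 u [-0.0093, -0.0028, 0.022] v -0.0079 [ 95 100 103]
-0.035 26 u [-0.0103, -0.0039, 0.0181] v -0.0077 [ 93  97 101]
-0.025 30 u [-0.0126, -0.0061, 0.0127] v -0.0085 [ 94  97 101]
-0.015 23 u [-0.0132, -0.0077, 0.0141] v -0.0075 [ 95  98 101]
-0.005 22 u [-0.0155, -0.011, 0.0104] v -0.0091 [69 74 75]
[ 0.4 -0.4 -1.1] 29.998970408923924 20.075
ring by side [[ 0.5576 -0.2387  0.072 ]]
dp [0.03, -0.14, 1.83] twist -0.1 pos [0.5421, -0.2316, 0.2163] rot [-179.99, -0.06, -37.78] t 20.18
[ 0.5598 -0.2454  0.0903] [[271.5 179.2]
 [271.2 184.1]]
```

View pics/near.png

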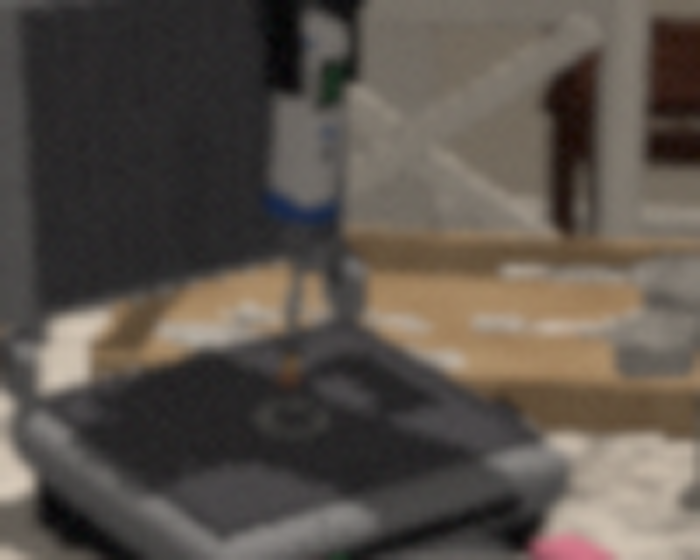

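The foot's underside is at crop (289,387), which is px (271.3,180.3), just above the ring centre at px (271.7,184.3). That matches the prediction, so I lower it in small steps and watch the force.

```bash
python3 -m jog '[{"dp":[0,-0.1,0.5],"twist":0,"fingers":0},{"dp":[0.1,-0.1,1],"twist":0,"fingers":0},{"dp":[0.1,-0.1,1.2],"twist":0,"fingers":0},{"dp":[0.1,-0.1,1.2],"twist":0,"fingers":0}]' 30; for i in 1 2; do python3 -c "
from cell import env
print(env.get_obs()['force'])"; done; python3 -m jog '[{"dp":[0,0,0.2],"twist":0,"fingers":0},{"dp":[0,0,0.3],"twist":0,"fingers":0},{"dp":[0,0,0.3],"twist":0,"fingers":0}]'
```

```text
time_s: 20.68
tool_pos: [0.5429, -0.2313, 0.2033]
tool_rot: [180.0, 0.0, -37.8]
force: [0.1, 0.3, -1.3]
grip_width: 0.0214
grasp_force: 30.0
[ 0.07021597  0.32802213 -1.31166058]
[ 0.07021597  0.32802213 -1.31166058]
time_s: 21.05
tool_pos: [0.5431, -0.2313, 0.2006]
tool_rot: [180.0, 0.0, -37.8]
force: [-0.7, -0.5, -1.0]
grip_width: 0.0219
grasp_force: 30.0
```

```bash
python3 -m jog '[{"dp":[0,0,0.2],"twist":0,"fingers":0},{"dp":[0,0,0.2],"twist":0,"fingers":0}]'; python3 -m jog '[{"dp":[0,0,0.2],"twist":0,"fingers":0},{"dp":[0,0,0.2],"twist":0,"fingers":0}]';python3 -m jog '[{"dp":[0,0,0.2],"twist":0,"fingers":0},{"dp":[0,0,0.2],"twist":0,"fingers":0}]'
```

```text
time_s: 21.3
tool_pos: [0.543, -0.2313, 0.1984]
tool_rot: [180.0, 0.0, -37.8]
force: [0.5, -0.4, -1.2]
grip_width: 0.0215
grasp_force: 30.0
time_s: 21.55
tool_pos: [0.5433, -0.2313, 0.1968]
tool_rot: [-180.0, -0.0, -37.8]
force: [-0.5, 0.4, 0.5]
grip_width: 0.0221
grasp_force: 30.0
time_s: 21.8
tool_pos: [0.5433, -0.2315, 0.1948]
tool_rot: [-180.0, -0.0, -37.8]
force: [1.0, -0.0, 1.0]
grip_width: 0.0217
grasp_force: 30.0
```

```bash
python3 -m jog '[{"dp":[0,0,0.15],"twist":0,"fingers":0},{"dp":[0,0,0.15],"twist":0,"fingers":0},{"dp":[0,0,0.15],"twist":0,"fingers":0},{"dp":[0,0,0.15],"twist":0,"fingers":0}]'; python3 tilt.py
python3 - <<'E'
from h import *
s=cam("side")
o=env.get_obs(); p=o["tool_pos"]; y=np.radians(o["tool_rot"][2]); foot=p+[.0225*np.cos(y),.0225*np.sin(y),.031-.15]; print(foot.round(4),proj(s,foot).round(1),proj(s,[.561,-.2445,.072]).round(1))
hsv=cv2.cvtColor(s["pixels"],cv2.COLOR_BGR2HSV)[170:192,262:282].astype(int); m=((hsv[...,0]<20)&(hsv[...,1]>70)&(hsv[...,2]>40)); ys,xs=np.where(m); print("copper",len(xs),xs.mean()+262,(ys.min()+170,ys.max()+170))
cv2.imwrite("pics/fin.png",cv2.resize(s["pixels"][125:205,230:330],None,fx=7,fy=7,interpolation=cv2.INTER_CUBIC))
E
```

```text
time_s: 22.3
tool_pos: [0.5433, -0.2313, 0.1933]
tool_rot: [-180.0, -0.0, -37.8]
force: [-0.0, 0.4, 2.0]
grip_width: 0.0216
grasp_force: 30.0
-0.155 279 u [-0.0395, -0.0007, 0.0402] v -0.002 [43 43 45]
-0.145 68 u [0.0177, 0.0415, 0.0581] v -0.0039 [44 45 48]
-0.135 7 u [0.0133, 0.0192, 0.0236] v -0.0034 [45 46 49]
-0.125 6 u [0.0157, 0.0175, 0.0216] v -0.001 [67 67 69]
-0.115 4 u [0.0154, 0.018, 0.0206] v -0.0013 [70 71 73]
-0.105 6 u [0.0123, 0.0144, 0.0196] v -0.0028 [75 80 84]
-0.095 7 u [0.0115, 0.0122, 0.0169] v -0.0032 [ 91 100 109]
-0.085 10 u [0.0073, 0.0105, 0.0189] v -0.0014 [73 84 95]
-0.075 14 u [0.0024, 0.0078, 0.0174] v -0.0061 [66 69 74]
-0.065 12 u [-0.0082, 0.0007, 0.0104] v -0.0081 [67 47 41]
-0.055 30 u [-0.0078, 0.0011, 0.0217] v -0.0088 [82 71 68]
-0.045 23 u [-0.0097, -0.0032, 0.0186] v -0.0075 [ 96 101 105]
-0.035 29 u [-0.0114, -0.0039, 0.0184] v -0.0087 [ 93  97 101]
-0.025 24 u [-0.011, -0.0045, 0.0185] v -0.0084 [ 94  97 101]
-0.015 25 u [-0.0129, -0.0074, 0.0123] v -0.0079 [ 94  97 100]
-0.005 24 u [-0.0161, -0.0108, 0.0091] v -0.0082 [69 75 74]
[-0.   0.4  2. ] 29.99926345422864 22.3
[ 0.561  -0.2452  0.0743] [[271.2 183.4]] [[271.2 184.1]]
copper 9 270.6666666666667 (np.int64(182), np.int64(184))
```

View pics/fin.png

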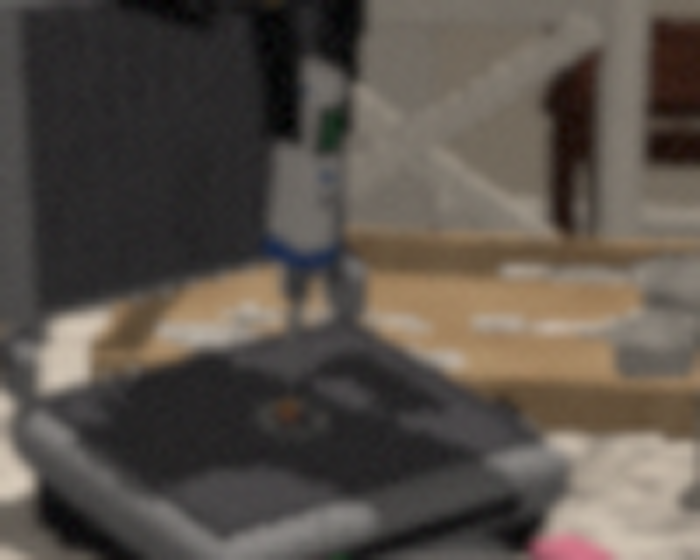

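The foot sits in the ring at crop (290,410), with the ring centred at (292,416). The tilt reads about 0.15 rad and the push about 3 N. Now I hold it still.

```bash
for i in 1 2 3 4; do python3 -m jog '[{"dp":[0,0,0],"twist":0,"fingers":0},{"dp":[0,0,0],"twist":0,"fingers":0},{"dp":[0,0,0],"twist":0,"fingers":0},{"dp":[0,0,0],"twist":0,"fingers":0},{"dp":[0,0,0],"twist":0,"fingers":0},{"dp":[0,0,0],"twist":0,"fingers":0},{"dp":[0,0,0],"twist":0,"fingers":0},{"dp":[0,0,0],"twist":0,"fingers":0}]' | grep -E "time|pos|^force"; done; python3 tilt.py | tail -13
```

```text
time_s: 23.4
tool_pos: [0.5431, -0.2313, 0.1932]
force: [1.0, -0.8, 1.1]
time_s: 24.4
tool_pos: [0.5431, -0.2313, 0.1931]
force: [0.8, 0.2, 0.2]
time_s: 25.4
tool_pos: [0.5431, -0.2313, 0.1931]
force: [1.2, -0.6, 1.2]
time_s: 26.4
tool_pos: [0.5431, -0.2313, 0.1931]
force: [1.4, 0.0, 1.9]
-0.115 5 u [0.0167, 0.0195, 0.0204] v -0.0019 [70 71 72]
-0.105 7 u [0.0115, 0.0163, 0.0195] v -0.0024 [76 80 85]
-0.095 6 u [0.0081, 0.0148, 0.017] v -0.0023 [ 92 103 113]
-0.085 8 u [0.0066, 0.0111, 0.0172] v -0.0029 [75 86 97]
-0.075 14 u [0.0031, 0.0083, 0.0187] v -0.0058 [64 70 76]
-0.065 12 u [-0.0079, -0.0002, 0.0076] v -0.0061 [66 48 41]
-0.055 33 u [-0.0083, -0.0014, 0.0196] v -0.0092 [82 71 67]
-0.045 23 u [-0.0091, 0.0007, 0.0186] v -0.0099 [ 96 101 105]
-0.035 27 u [-0.0108, -0.0047, 0.02] v -0.0085 [ 93  98 102]
-0.025 25 u [-0.0124, -0.0049, 0.0192] v -0.0074 [ 93  97 100]
-0.015 24 u [-0.0137, -0.0074, 0.015] v -0.0081 [ 95  97 100]
-0.005 20 u [-0.0146, -0.0095, 0.0104] v -0.0069 [70 76 76]
[1.4 0.  1.9] 29.9995204154402 26.4
```

```bash
python3 -c "
from cell import env
print(env.sign_off())"
```

```text
the job is handed in; nothing more can be done
None
```

I handed the job in with the lid open at about 1.69 rad and the probe held in the ring: foot sprung in about 4–5 mm, tilt within about 1–2° of the plate's normal, held still for 4 s; `env.sign_off()` gave no verdict, so these are my own camera and force estimates.

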